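# Set the hand-throttle slide to its third click

## Task

On the boatyard bench lies a hand-throttle control with a sliding lever that was left part open. With the fingertips only, never pinching the lever, push it all the way back against its stop block, then push it out again, counting the clicks, and stop when it has clicked into the third notch from the stop, without running on past it. Leave everything else on the bench where it is, and finish with the hand clear.

Things in the scene. Friction and masses are not known exactly. Their poses are not given: they have to be found in the camera images.
- throttle_base: the hand-throttle control, a low grey housing on a dark flange, fixed to the bench: 100 mm (x) by 220 mm (y), top face 30 mm above the bench. Origin under its centre, z up. The lever slides along its y axis at x = -18 mm. Its stop block (34 by 10 mm, 12 mm high) stands on the top face at x = -18, y = -88 mm; a steel notch bar lies on the +x half
- notch_bar: ribbed steel bar fixed on the housing, 30 mm (x) by 136 mm (y), 10 mm high; set up to 9 mm one way or the other along y. Axes parallel to the housing's; origin under its middle, at the third notch. Six round cross ribs at y = -50, -30, -10, 10, 30, 50 mm; the five notches between them, counted from the stop (-y), are at y = -40, -20, 0, 20, 40 mm
- throttle (a joint): the lever's distance from its stop, m: 0 at the stop (grip at y = -70 mm of the housing), growing towards +y, at most 0.125. Starts in the first or second notch. A sprung ball holds it: leaving a notch either way takes 5 to 7 N, then just past the rib (10 mm) it snaps by itself into the next notch: one click. From the stop it slides freely (under 1 N) to the first rib; the first click enters notch one
- throttle_grip (a point): centre of the lever's black upright grip, 32 mm (x) by 14 mm (y), spanning 67 to 117 mm above the bench; this point is at 92 mm. Axes parallel to the housing's. It stands on a stem and a carriage 24 mm long (y). A side arm 63 mm above the bench carries a ball turret (23 mm across, top at 72 mm) 40 mm to its +x side, over the notch bar. In a notch, this point and the notch have the same y
- spray_can: bystander, loose: standing spray can, 54 mm across, 170 mm tall; origin under its centre. Not to be moved
- grease_jar: bystander, loose: grease jar, 64 mm across, 70 mm tall; origin under its centre. Not to be moved
- bearing: bystander, loose: flat steel bearing ring, 68 mm across, 16 mm high; origin under its centre. Not to be moved
- wrench: bystander, loose: steel wrench lying flat, 180 mm long, about 20 mm high; origin under its middle, x along it. Not to be moved
- mug: bystander, loose: white mug, 80 mm across, 90 mm tall, handle to its +y; origin under its centre. Not to be moved
- gear: bystander, loose: steel gear lying flat with a hub on it, 68 mm across, 40 mm high over all; origin under its centre. Not to be moved
Not all that is in view belongs to the job. What is shaped like the throttle_base but red or yellow is not meant.

How it is judged:
By the outcome, as a careful person would: the job done as asked, in the order asked, and still so for the second after the job is handed in, with the robot touching nothing.
It also fails if it takes over 64 s, if anything falls off the work surface, if the arm or the gripper's body presses on something with over 40 N, if the wrist force passes 120 N, or if a joint passes its speed limit or range.

## Robot

A 6-joint arm with a two-finger parallel gripper is mounted at the origin on the work surface. World frame = base frame: x ahead of the robot, y to its left, z up, the work surface at z = 0. Lengths are in m, angles in rad, forces in N, time in s.
With the tool pointing down it reaches from about 0.35 to 0.775 m from the base axis. Payload 5.5 kg.
Tool frame: the origin (TCP) lies midway between the tips of the shut fingers; the grasp point (between the pads) lies 19 mm behind it; z points along the fingers, y is the direction in which the jaws open and shut (so a half turn about z gives the same grasp; the last joint's range is limited). The gripper opens to 85 mm and grips with 20 to 120 N. Pads are 22 mm wide; open, the fingers measure 114 mm over their backs; the gripper's body (76 mm by 85 mm) begins 54 mm behind the grasp point. The pads swing forward as they close: fully open they stand 13 mm farther back than shut.
Start: joints at [-1.396, 0.313, 0.046, 1.304, 0, 1.431], TCP at [0.178, -0.547, 0.206] pointing down, gripper open.
Joint ranges: [-2.76, 2.76], [-0.86, 1.69], [-1.03, 1.26], [-2.2, 2.34], [-1.47, 1.5], [-3.14, 3.14]. Speed limits (rad/s): [2.57, 2.57, 3.14, 3.14, 3.14, 3.14].

## Interface

Orientations are given as a unit quaternion [w, x, y, z].
In Python, from workcell import * gives the robot as it stands.
- The arm moves only by the tool servo_tool, never from a script. Its argument "series" is text: rows parted by semicolons, each of 6 numbers parted by spaces: the shift along the world's x, y, z in units of 50 mm (1.0 is 50 mm), then the turn, a rotation vector about the world's x, y, z in units of 8 degrees (1.0 is 8 degrees). In form: dx dy dz ax ay az; .... A call has 1 to 12 rows; each row is the pose to reach, as a shift and turn from the pose measured when the call began; what a row does not reach only later rows make up. A row lasts 1/8 s, in which the tool goes at most 62.5 mm and 10.7 degrees, less where a joint would pass 70% of its speed; a pose out of reach is approached as far as the arm can. A call with a gripper value outside its range is refused whole. "fingers" is the finger opening in mm, from 0 to 85.4, set as the call begins (left out, the last holds). The fingers move at their own pace and stop on an object; "grip_force" is the grip in N (left out, the last holds). Time passes only in rows, so rows that repeat a pose let the fingers close. It gives the time, the measured TCP pose, the force and the opening at its end, in the units of the state.
- observe(): the state, without advancing time (a new reading comes with each control period).
- get_image(name): name is "scene" or "top"; returns the picture (400x640x3 uint8, blue, green, red); there is no depth.
- camera_model(name): a dict with "K" (3x3 intrinsics, pixels), "dist" ([k1, k2, p1, p2, k3] as OpenCV has them; the pictures are not rectified), "xyz" and "attitude" of the camera in the world. Camera axes: x right, y up, looking along -z (the intrinsics and any distortion apply to the point x, -y, -z); pixel columns grow to the right and rows downward; lengths in m; the calibration is good to about 2 mm. A picture is of the moment at which its call begins. camera_model takes no time and is no camera call.
- close_job(): hands the job in, once; it reports no verdict.
The state is a dict: "clock": time; "qpos": joint angles; "dq": joint speeds; "effort": joint torques, N m; "eef_pos": TCP position; "ee_rot": TCP orientation; "ft_force": force on the tool from outside, world axes, zero at the start; "ft_torque": the same for the moment, N m; "grip_width": finger opening in m.
Only numpy, scipy, OpenCV 4.12 (cv2) and the standard library are available. Lean on these libraries where they do the work, as an engineer would, in place of code of your own. Each camera call takes 0.05 s, during which the arm holds its last target. There are 200 camera calls.

## Working session

There is one attempt and no reset: what is moved stays moved. The work goes in short steps, Python scripts to look and compute and a tool call to move; the robot and the scene stay as the last step left them, time stands still between calls to the robot, and variables do not carry over. Pictures are saved under pics/ and viewed, about 8 in all and at most 12, crops included, and the job is handed in when it is done.

Besides the shell and the picture viewer there is one more tool, called after "Emit:" as name(argument=value, ...) on one line, values as JSON. servo_tool: Moves the arm, as the interface text tells. Its arguments: {"type":"object","properties":{"series":{"type":"string"},"fingers":{"type":"number"},"grip_force":{"type":"number"}},"required":["series"]}

```bash
mkdir -p pics
python3 - <<'E'
from workcell import *
import cv2
for n in("scene","top"):
    cv2.imwrite(f"pics/{n}0.png",get_image(n)); print(n,camera_model(n))
print(observe())
E
```

```text
scene {'K': array([[488.80318746,   0.        , 315.19396939],
       [  0.        , 488.80318746, 189.54508854],
       [  0.        ,   0.        ,   1.        ]]), 'dist': array([-0.04507466,  0.        ,  0.        ,  0.        ,  0.        ]), 'xyz': array([ 1.20584211, -0.47906415,  0.90239584]), 'attitude': array([0.80131276, 0.33108059, 0.18950436, 0.46083794])}
top {'K': array([[515.56057903,   0.        , 331.87196306],
       [  0.        , 515.56057903, 201.20074266],
       [  0.        ,   0.        ,   1.        ]]), 'dist': array([0.02463345, 0.        , 0.        , 0.        , 0.        ]), 'xyz': array([ 0.39015184, -0.0857685 ,  1.39692045]), 'attitude': array([-0.69614073, -0.05003038,  0.02886516,  0.71557798])}
{'clock': 0.1, 'qpos': array([-1.39562185e+00,  3.13944409e-01,  4.50828315e-02,  1.30359354e+00,
       -2.51594025e-05,  1.43120868e+00]), 'dq': array([-0.00104631, -0.00099655,  0.0026061 , -0.00067566, -0.00141784,
       -0.00301891]), 'effort': array([ 2.77545420e-03, -4.81724167e+01,  2.99244189e+01,  1.26140282e-02,
       -1.26677937e-04, -2.03814118e-06]), 'eef_pos': array([ 0.17791604, -0.54625585,  0.20468321]), 'ee_rot': array([-8.29042241e-04,  9.87640800e-01,  1.56732132e-01, -2.73347383e-05]), 'ft_force': array([ 0.01280519, -0.015003  ,  0.01035446]), 'ft_torque': array([ 0.00382375, -0.02206636, -0.02130717]), 'grip_width': 0.08568644838874859}
```

View pics/scene0.png

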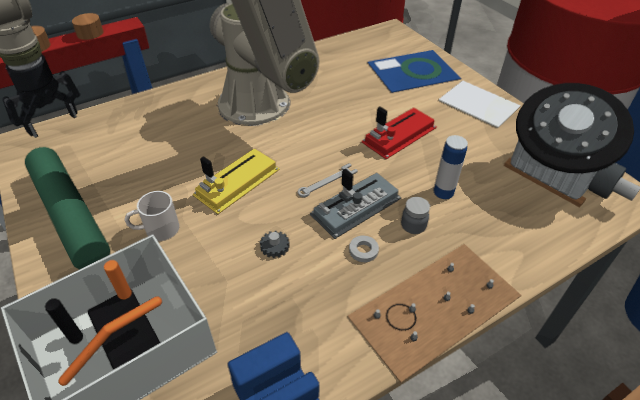

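View pics/top0.png

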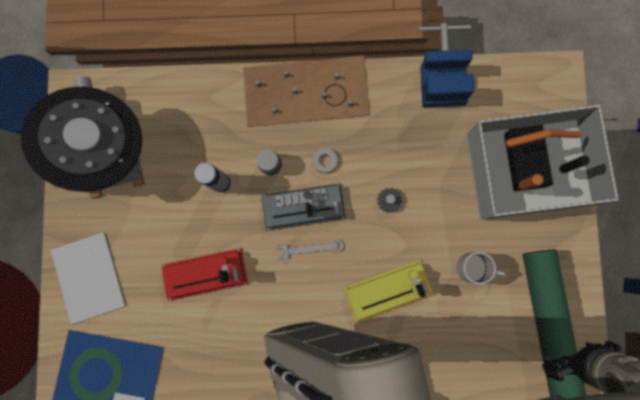

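Run:
```python
import cv2,numpy as np
t=cv2.imread("pics/top0.png")[170:240,250:355]; s=cv2.imread("pics/scene0.png")[160:240,300:410]
a=cv2.resize(t,(735,490),interpolation=cv2.INTER_CUBIC)
b=cv2.resize(s,(770,560),interpolation=cv2.INTER_CUBIC)
cv2.imwrite("pics/ct.png",a);cv2.imwrite("pics/cs.png",b)
```

```text
(no output)
```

View pics/ct.png

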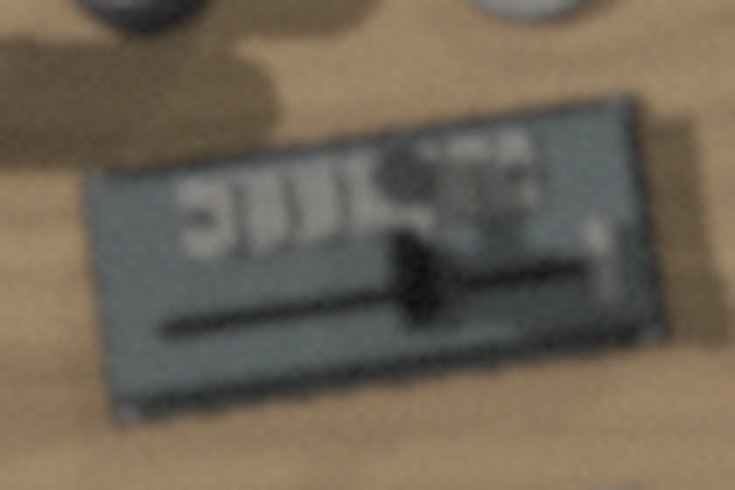

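View pics/cs.png

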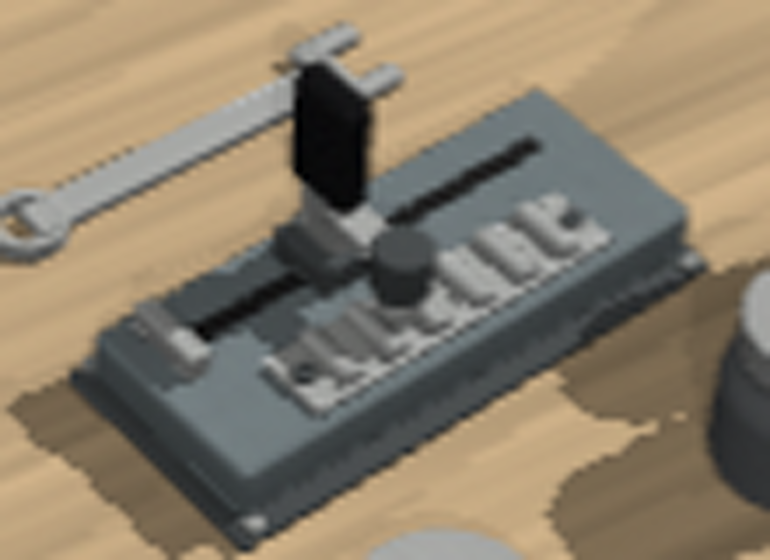

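The control lies nearly under the top camera. The stop is at its right end (world −y), around top pixel (336,207), and the grip is at about (309,209), with the notch bar on the world +x side. In the scene view the turret top is at about (358,195). I'll fit the poses from these points.

```bash
cat > fit.py <<'E'
from workcell import *
import cv2,numpy as np
from scipy.optimize import least_squares
from scipy.spatial.transform import Rotation as R
def proj(n,P):
    c=camera_model(n); q=c["attitude"]; M=R.from_quat([q[1],q[2],q[3],q[0]]).as_matrix()
    p=(np.atleast_2d(P)-c["xyz"])@M; p=p*[1,-1,-1]
    return cv2.projectPoints(p,np.zeros(3),np.zeros(3),c["K"],c["dist"])[0][:,0]
E
python3 - <<'E'
from fit import *
# cam, crop px, x,y,z mm, kind(0 base,1 bar,2 lever)
T=[(603,262,-18,-88,42,0),(190,255,7,68,33,1),(180,185,37,68,33,1),(530,130,37,-68,33,1),(415,275,-18,0,117,2),(407,172,22,0,72,2),(125,415,-50,110,6,0),(655,335,-50,-110,6,0)]
S=[(318,412,37,-68,30,1),(608,240,37,68,30,1),(262,362,7,-68,33,1),(403,245,22,0,72,2),(243,552,50,-110,0,0),(708,265,50,110,0,0),(72,378,-50,-110,5,0),(320,60,-34,-7,117,2),(370,92,-2,-7,117,2),(190,335,-18,-88,42,0)]
def f(v,full=False):
    x,y,a,o,l=v; c,s=np.cos(a),np.sin(a); r=[]
    for n,L,off in(("top",T,(250,170)),("scene",S,(300,160))):
        L=np.array(L,float); Y=L[:,3]+np.where(L[:,5]==1,o,np.where(L[:,5]==2,l,0))
        P=np.c_[x*1000+c*L[:,2]-s*Y,y*1000+s*L[:,2]+c*Y,L[:,4]]/1000
        r.append(proj(n,P)-(L[:,:2]/7+off))
    return np.vstack(r) if full else np.vstack(r).ravel()
s=least_squares(f,[.4,0,0,0,0],loss="soft_l1",x_scale=[.01,.01,.1,1,1])
print(s.x); print(np.round(f(s.x,True),1))
v=s.x;c_,s_=np.cos(v[2]),np.sin(v[2])
W=lambda X,Y:np.round([v[0]*1e3+c_*X-s_*Y,v[1]*1e3+s_*X+c_*Y],1)
print("grip",W(-18,v[4]),"stopgrip",W(-18,-70),"third",W(-18,v[3]),"l-o",v[4]-v[3])
E
```

```text
[  0.53416672   0.03332989   0.13200895  -1.33424226 -18.67767337]
[[-0.7 -0.8]
 [-0.3  0.6]
 [-0.5 -0.4]
 [-0.3 -0.7]
 [-1.9 -1.2]
 [-1.7  0. ]
 [-2.4  2. ]
 [ 2.1  0.4]
 [-0.2  1. ]
 [-0.   0.4]
 [-0.2 -0.1]
 [ 0.6 -0.5]
 [ 0.3  0.6]
 [ 0.2  0.5]
 [-0.9 -0.8]
 [-4.2  0.6]
 [-2.5  3.4]
 [-2.5 -1.4]]
grip [518.8  12.4] stopgrip [525.5 -38.4] third [516.5  29.6] l-o -17.343431106181086
```

Run:
```python
from fit import *
T=[(603,262,-18,-88,42,0),(190,255,7,68,33,1),(180,185,37,68,33,1),(530,130,37,-68,33,1),(418,275,-18,0,117,2),(407,172,22,0,72,2)]
S=[(318,412,37,-68,30,1),(608,240,37,68,30,1),(262,362,7,-68,33,1),(403,245,22,0,72,2),(243,552,50,-110,0,0),(708,265,50,110,0,0),(72,378,-50,-110,5,0),(320,60,-34,7,117,2),(370,90,-2,7,117,2),(298,75,-34,-7,117,2)]
def f(v,full=False):
    x,y,a,o,l=v; c,s=np.cos(a),np.sin(a); r=[]
    for n,L,off in(("top",T,(250,170)),("scene",S,(300,160))):
        L=np.array(L,float); Y=L[:,3]+np.where(L[:,5]==1,o,np.where(L[:,5]==2,l,0))
        P=np.c_[x*1000+c*L[:,2]-s*Y,y*1000+s*L[:,2]+c*Y,L[:,4]]/1000
        r.append(proj(n,P)-(L[:,:2]/7+off))
    return np.vstack(r) if full else np.vstack(r).ravel()
s=least_squares(f,[.4,0,0,0,0],loss="soft_l1",x_scale=[.01,.01,.1,1,1])
print(s.x); print(np.round(f(s.x,True),1).tolist())
v=s.x;c_,s_=np.cos(v[2]),np.sin(v[2])
W=lambda X,Y:np.round([v[0]*1e3+c_*X-s_*Y,v[1]*1e3+s_*X+c_*Y],1)
print("grip",W(-18,v[4]),"stopgrip",W(-18,-70),"third",W(-18,v[3]),"l-o",v[4]-v[3])
q=observe()["ee_rot"];M=R.from_quat([q[1],q[2],q[3],q[0]]).as_matrix();print(M)
```

```text
[  0.53365633   0.0331951    0.1327479   -1.18159666 -22.05332423]
[[-0.6, -0.6], [-0.3, 0.8], [-0.5, -0.2], [-0.3, -0.5], [-1.0, -1.3], [-0.4, 0.0], [-0.3, 0.8], [-0.2, 0.3], [-0.3, -0.3], [-0.6, 0.1], [0.2, 0.4], [0.1, 0.4], [-1.0, -0.9], [-0.9, -1.4], [0.8, 1.7], [-2.3, -1.1]]
grip [518.7   9. ] stopgrip [525.1 -38.6] third [516.   29.6] l-o -20.871727569513705
[[ 9.50870076e-01  3.09590051e-01 -3.13868922e-04]
 [ 3.09590142e-01 -9.50868703e-01  1.62902342e-03]
 [ 2.05881310e-04 -1.64616035e-03 -9.99998624e-01]]
```

Emit:
servo_tool(series="6.7 11.9 0 0 0 -1.3;6.7 11.9 0 0 0 -1.3;6.7 11.9 0 0 0 -1.3;6.7 11.9 0 0 0 -1.3;6.7 11.9 0 0 0 -1.3;6.7 11.9 0 0 0 -1.3;6.7 11.9 0 0 0 -1.3;6.7 11.9 0 0 0 -1.3;6.7 11.9 0 0 0 -1.3;6.7 11.9 0 0 0 -1.3;6.7 11.9 0 0 0 -1.3;6.7 11.9 0 0 0 -1.3", fingers=0, grip_force=60)

```text
clock: 1.6
eef_pos: [0.5139, 0.0522, 0.2039]
ee_rot: [-0.001, 0.998, 0.07, -0.0]
ft_force: [0.1, -0.2, 0.3]
grip_width: -0.0
```

Emit:
servo_tool(series="0 0 -1.2 0 0 0;0 0 -2.3 0 0 0;0 0 -2.3 0 0 0;0 0 -2.3 0 0 0")

```text
clock: 2.1
eef_pos: [0.5147, 0.0516, 0.0905]
ee_rot: [-0.001, 0.998, 0.069, 0.0]
ft_force: [0.6, -0.1, 0.9]
grip_width: 0.0003
```

Run:
```python
from fit import *
im=get_image("scene"); o=observe(); print(o["eef_pos"],o["ft_force"])
cv2.imwrite("pics/s1.png",cv2.resize(im[110:250,280:440],(800,700))[:600])
```

```text
[0.51568467 0.05160837 0.09135168] [1.12734196 0.25610899 0.04000038]
```

View pics/s1.png

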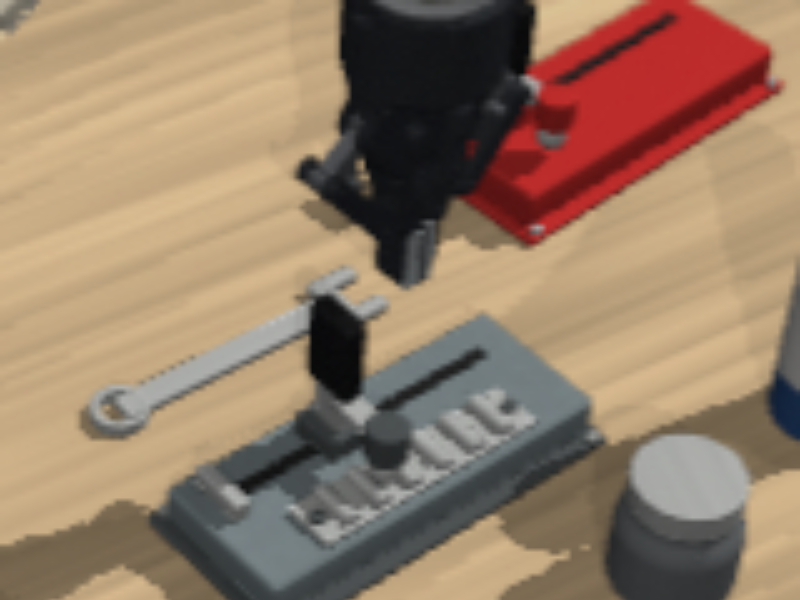

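Run:
```python
from fit import *
P=np.array([[.5157,.0516,.0914],[.5187,.009,.092],[.5187,.009,.117],[.5187,.009,.067]])
print((proj("scene",P)-[280,110])*5)
```

```text
[[402.71903205 315.04577102]
 [332.22842696 348.5249936 ]
 [334.70858751 310.27045694]
 [329.81901874 385.63814543]]
```

Run:
```python
from fit import *
print(proj("scene",np.array([[.178,-.5463,.2047],[.178,-.5463,.2177]])), proj("top",np.array([[.178,-.5463,.2047],[.178,-.5463,.2177],[.5157,.0516,.0914]])))
im=get_image("scene"); o=observe(); print(o["clock"],o["eef_pos"],o["grip_width"])
t=get_image("top")
a=cv2.resize(im[110:220,290:430],(560,440)); b=cv2.resize(t[150:260,230:370],(560,440))
cv2.imwrite("pics/s2.png",np.hstack([a,b])[:, :]) if 0 else cv2.imwrite("pics/s2.png",np.hstack([cv2.resize(a,(400,314)),cv2.resize(b,(400,314))]))
```

```text
[[ 61.5052894  139.32112844]
 [ 59.441692   134.84380872]] [[559.42678009 350.30874077]
 [561.85932191 351.36509159]
 [292.85598492 210.67197145]]
2.2 [0.51609604 0.05167817 0.0916532 ] -4.649067406758707e-06
```

View pics/s2.png

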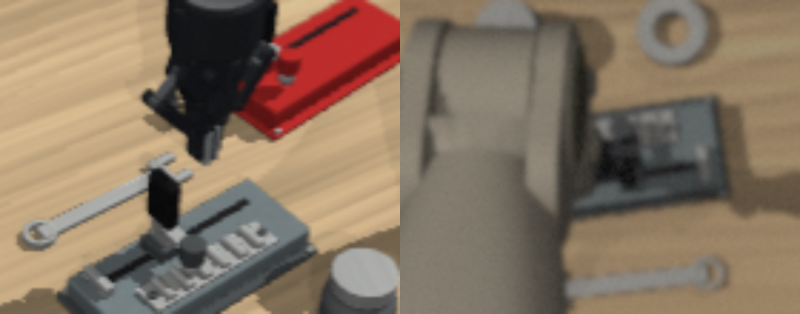

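The fingers are shut on the +y side of the grip. The visible fingertips sit about 30 crop px (about 20 mm) above where the TCP projects, so I'll go lower for a safe overlap before pushing.

Emit:
servo_tool(series="-0.06 0 -0.27 0 0 0;-0.06 0 -0.27 0 0 0;-0.06 0 -0.27 0 0 0;-0.04 -0.15 -0.27 0 0 0;-0.02 -0.3 -0.27 0 0 0;0 -0.4 -0.27 0 0 0;0 -0.4 -0.27 0 0 0")

```text
clock: 3.12
eef_pos: [0.5161, 0.0316, 0.0781]
ee_rot: [-0.001, 0.998, 0.069, 0.002]
ft_force: [-0.3, 1.3, 0.2]
grip_width: 0.0001
```

Emit:
servo_tool(series="0.01 -0.1 0 0 0 0;0.03 -0.2 0 0 0 0;0.03 -0.2 0 0 0 0")

```text
clock: 3.5
eef_pos: [0.5178, 0.0208, 0.0781]
ee_rot: [-0.001, 0.998, 0.069, 0.002]
ft_force: [-0.6, 0.4, 0.2]
grip_width: -0.0
```

Emit:
servo_tool(series="0.01 -0.08 0 0 0 0;0.02 -0.16 0 0 0 0;0.02 -0.16 0 0 0 0")

```text
clock: 3.88
eef_pos: [0.5189, 0.0123, 0.078]
ee_rot: [-0.0, 0.998, 0.068, 0.002]
ft_force: [-0.6, -0.6, -0.2]
grip_width: 0.0002
```

Run:
```python
from fit import *
im=get_image("scene"); o=observe(); print(o["eef_pos"],o["ft_force"])
print((proj("scene",o["eef_pos"])-[280,110])*5)
cv2.imwrite("pics/s3.png",cv2.resize(im[110:230,280:440],(800,600)))
```

```text
[0.51887793 0.01250263 0.07805694] [0.87999109 1.06618468 0.35833045]
[[337.18927966 367.02816845]]
```

View pics/s3.png

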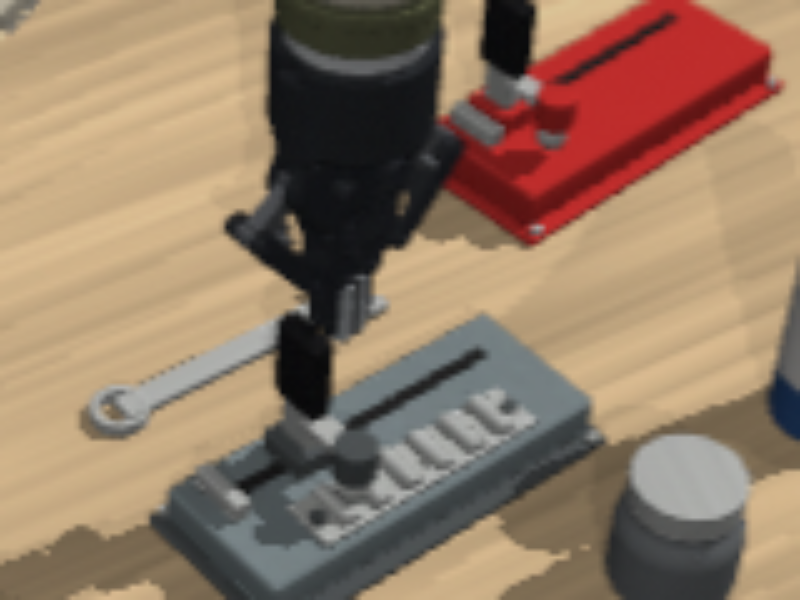

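The lever has moved back one notch, with the grip now at about crop (305,365), and the fingers are resting against it. I'll carry on to the stop.

Emit:
servo_tool(series="0.01 -0.1 0 0 0 0;0.03 -0.2 0 0 0 0;0.04 -0.3 0 0 0 0;0.05 -0.4 0 0 0 0;0.07 -0.5 0 0 0 0;0.07 -0.5 0 0 0 0")

```text
clock: 4.68
eef_pos: [0.5225, -0.0131, 0.0781]
ee_rot: [-0.0, 0.998, 0.068, 0.002]
ft_force: [0.1, 0.1, -0.6]
grip_width: 0.0
```

Emit:
servo_tool(series="0.005 -0.04 0 0 0 0;0.01 -0.08 0 0 0 0;0.015 -0.12 0 0 0 0;0.015 -0.12 0 0 0 0")

```text
clock: 5.18
eef_pos: [0.5231, -0.0183, 0.078]
ee_rot: [-0.001, 0.998, 0.068, 0.002]
ft_force: [-0.4, 4.6, 0.6]
grip_width: 0.0004
```

Emit:
servo_tool(series="0.005 -0.04 0 0 0 0;0.005 -0.04 0 0 0 0;0.005 -0.04 0 0 0 0")

```text
clock: 5.55
eef_pos: [0.5231, -0.0183, 0.0781]
ee_rot: [-0.003, 0.998, 0.069, 0.002]
ft_force: [-1.2, 7.8, 1.4]
grip_width: 0.0002
```

Emit:
servo_tool(series="0 -0.04 0 0 0 0;0 -0.04 0 0 0 0")

```text
clock: 5.8
eef_pos: [0.523, -0.0182, 0.0781]
ee_rot: [-0.005, 0.998, 0.07, 0.002]
ft_force: [0.1, 8.2, 1.4]
grip_width: 0.0002
```

Emit:
servo_tool(series="0.01 -0.08 0 0 0 0;0.01 -0.08 0 0 0 0;0.01 -0.08 0 0 0 0")

```text
clock: 6.18
eef_pos: [0.523, -0.0182, 0.0781]
ee_rot: [-0.009, 0.997, 0.071, 0.003]
ft_force: [-1.5, 14.2, 2.8]
grip_width: -0.0002
```

Run:
```python
from fit import *
im=get_image("scene"); o=observe(); print(o["clock"],o["eef_pos"],o["ft_force"])
print((proj("scene",np.array([[.5251,-.0386,.092],[.5251,-.0386,.117]]))-[280,110])*5)
cv2.imwrite("pics/s4.png",cv2.resize(im[130:230,280:400],(720,600)))
```

```text
6.225 [ 0.52298515 -0.01824219  0.07814219] [-1.22156815 14.91263792  2.8160832 ]
[[254.24314436 392.13849802]
 [255.54992836 353.85319314]]
```

View pics/s4.png

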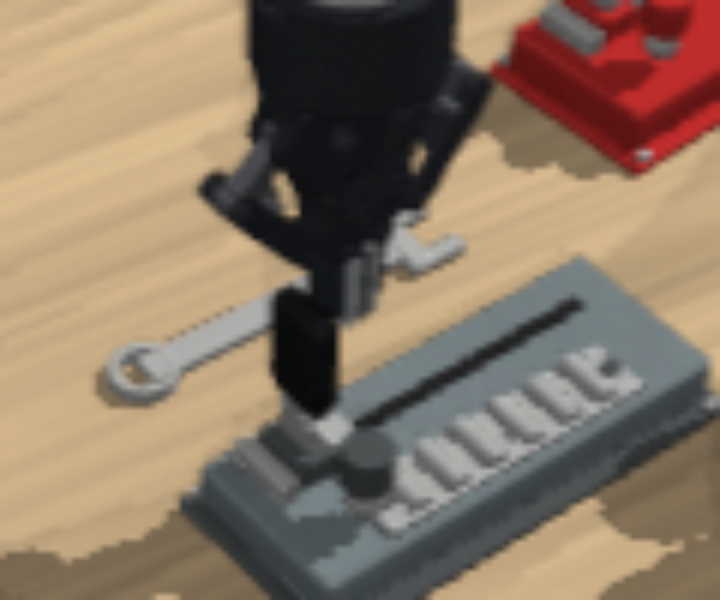

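The lever is against its stop block: the force rose to 14 N with no motion. Now I'll back off, go over the lever, and come down on the stop side.

Emit:
servo_tool(series="-0.03 0.2 0 0 0 0;-0.03 0.2 0 0 0 0;-0.03 0.2 1 0 0 0;-0.03 0.2 1.8 0 0 0;-0.03 0.2 1.8 0 0 0;0.1 -0.6 1.8 0 0 0;0.17 -1.4 1.8 0 0 0;0.17 -1.4 1.8 0 0 0;0.17 -1.4 1.8 0 0 0;0.17 -1.4 1.8 0 0 0")

```text
clock: 7.48
eef_pos: [0.5311, -0.0875, 0.1678]
ee_rot: [-0.009, 0.997, 0.072, 0.002]
ft_force: [0.3, -0.7, 0.2]
grip_width: -0.0
```

Emit:
servo_tool(series="0 0 -0.9 0 0 0;0 0 -1.8 0 0 0;0 0 -1.8 0 0 0;0 0 -1.8 0 0 0;0 0 -1.8 0 0 0")

```text
clock: 8.1
eef_pos: [0.5328, -0.0878, 0.08]
ee_rot: [-0.008, 0.997, 0.072, 0.004]
ft_force: [0.9, -1.5, 0.4]
grip_width: -0.0002
```

Run:
```python
from fit import *
im=get_image("scene"); o=observe(); print(o["clock"],o["eef_pos"],o["ft_force"],o["ee_rot"])
cv2.imwrite("pics/s5.png",cv2.resize(im[130:230,280:400],(720,600)))
```

```text
8.15 [ 0.53268049 -0.08783353  0.07983168] [ 0.97522831 -0.00800261 -0.00874741] [-0.00812832  0.99738055  0.07176721  0.00392766]
```

View pics/s5.png

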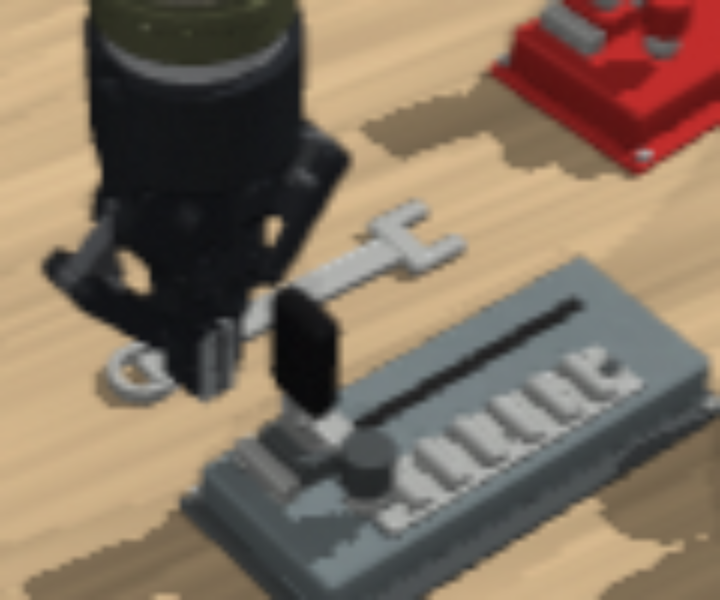

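Emit:
servo_tool(series="-0.03 0.2 0 0 0 0;-0.06 0.4 0 0 0 0;-0.07 0.5 0 0 0 0;-0.08 0.58 0 0 0 0;-0.09 0.66 0 0 0 0;-0.1 0.74 0 0 0 0;-0.11 0.8 0 0 0 0;-0.11 0.8 0 0 0 0")

```text
clock: 9.15
eef_pos: [0.5273, -0.048, 0.0798]
ee_rot: [-0.008, 0.997, 0.072, 0.004]
ft_force: [1.6, -1.4, -0.3]
grip_width: 0.0005
```

Emit:
servo_tool(series="-0.005 0.04 0 0 0 0;-0.01 0.08 0 0 0 0;-0.01 0.08 0 0 0 0")

```text
clock: 9.52
eef_pos: [0.5269, -0.0444, 0.0799]
ee_rot: [-0.008, 0.997, 0.072, 0.004]
ft_force: [-1.0, -4.2, -0.4]
grip_width: 0.0
```

Emit:
servo_tool(series="-0.005 0.05 0 0 0 0;-0.01 0.09 0 0 0 0;-0.01 0.09 0 0 0 0")

```text
clock: 9.9
eef_pos: [0.5262, -0.0391, 0.0798]
ee_rot: [-0.008, 0.997, 0.072, 0.004]
ft_force: [0.0, -0.7, 0.4]
grip_width: -0.0001
```

Emit:
servo_tool(series="-0.005 0.05 0 0 0 0;-0.01 0.08 0 0 0 0;-0.01 0.08 0 0 0 0")

```text
clock: 10.28
eef_pos: [0.5256, -0.0347, 0.0798]
ee_rot: [-0.008, 0.997, 0.072, 0.004]
ft_force: [-0.9, -0.0, 0.0]
grip_width: -0.0001
```

Click 1: the force built to 4 N, then dropped to 0. On to the second.

Emit:
servo_tool(series="-0.01 0.08 0 0 0 0;-0.02 0.15 0 0 0 0;-0.02 0.2 0 0 0 0;-0.02 0.2 0 0 0 0")

```text
clock: 10.78
eef_pos: [0.5244, -0.0251, 0.0798]
ee_rot: [-0.008, 0.997, 0.072, 0.004]
ft_force: [-0.9, -4.0, -0.9]
grip_width: 0.0
```

Emit:
servo_tool(series="-0.005 0.04 0 0 0 0;-0.01 0.07 0 0 0 0;-0.01 0.07 0 0 0 0")

```text
clock: 11.15
eef_pos: [0.5239, -0.0211, 0.0798]
ee_rot: [-0.008, 0.997, 0.072, 0.004]
ft_force: [-0.5, -0.9, -0.8]
grip_width: 0.0002
```

Emit:
servo_tool(series="-0.005 0.04 0 0 0 0;-0.01 0.07 0 0 0 0;-0.01 0.07 0 0 0 0")

```text
clock: 11.52
eef_pos: [0.5234, -0.0171, 0.0798]
ee_rot: [-0.009, 0.997, 0.072, 0.004]
ft_force: [0.3, 0.7, 0.4]
grip_width: -0.0002
```

Click 2 came between y = −25 and −21 mm. The third should come at about −5 to −1 mm.

Emit:
servo_tool(series="-0.01 0.08 0 0 0 0;-0.02 0.16 0 0 0 0;-0.03 0.22 0 0 0 0;-0.03 0.22 0 0 0 0")

```text
clock: 12.02
eef_pos: [0.5221, -0.0066, 0.0798]
ee_rot: [-0.008, 0.997, 0.072, 0.004]
ft_force: [0.3, -3.8, -1.5]
grip_width: 0.0
```

Emit:
servo_tool(series="-0.005 0.03 0 0 0 0;-0.01 0.05 0 0 0 0;-0.01 0.05 0 0 0 0")

```text
clock: 12.4
eef_pos: [0.5217, -0.0038, 0.0798]
ee_rot: [-0.008, 0.997, 0.073, 0.004]
ft_force: [0.6, -2.1, -0.0]
grip_width: -0.0003
```

Emit:
servo_tool(series="-0.005 0.03 0 0 0 0;-0.005 0.03 0 0 0 0;-0.005 0.03 0 0 0 0")

```text
clock: 12.78
eef_pos: [0.5214, -0.0019, 0.0799]
ee_rot: [-0.008, 0.997, 0.073, 0.004]
ft_force: [0.3, -1.4, -1.1]
grip_width: -0.0001
```

Run:
```python
from fit import *
im=get_image("scene"); o=observe(); print(o["clock"],o["eef_pos"],o["ft_force"])
B=np.array([.53366,.0332]);a=.13275;c,s=np.cos(a),np.sin(a)
for y in(-21.2,-11.2,-1.2):
    p=lambda X,z:[*(B+np.array([c*X-s*y,s*X+c*y])/1000*1),z]
    P=np.array([p(-18,.117),p(22,.072)]) ; print(y,((proj("scene",P)-[280,130])*6).round().tolist())
cv2.imwrite("pics/s6.png",cv2.resize(im[130:230,280:400],(720,600)))
```

```text
12.825 [ 0.5214047  -0.00196164  0.07989369] [ 1.3918281  -0.82217323 -0.65336786]
-21.2 [[403.0, 252.0], [464.0, 389.0]]
-11.2 [[423.0, 241.0], [483.0, 378.0]]
-1.2 [[442.0, 230.0], [501.0, 367.0]]
```

View pics/s6.png

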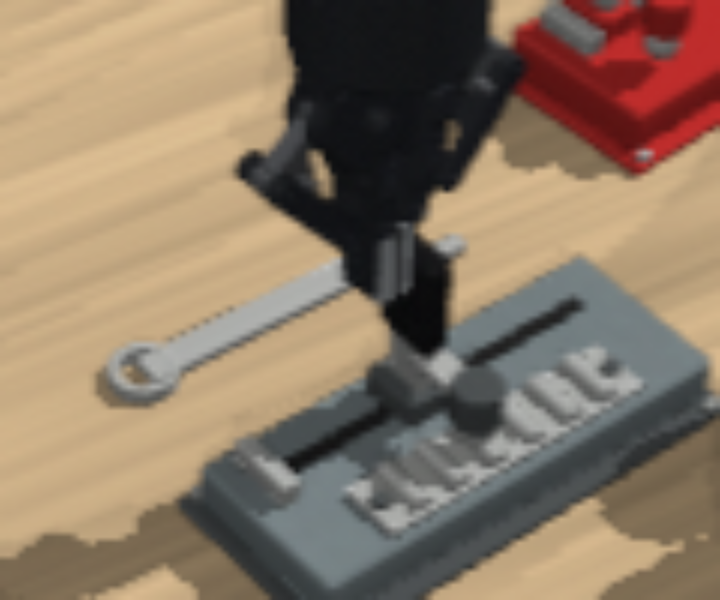

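The turret top is at crop (478,380), about on the rib before notch three, so it hasn't clicked yet. I'll nudge it on.

Emit:
servo_tool(series="-0.005 0.03 0 0 0 0;-0.005 0.03 0 0 0 0;-0.005 0.03 0 0 0 0")

```text
clock: 13.2
eef_pos: [0.5211, -0.0002, 0.0799]
ee_rot: [-0.009, 0.997, 0.073, 0.004]
ft_force: [0.5, 0.1, -0.7]
grip_width: 0.0004
```

```bash
cat > tur.py <<'E'
from fit import *
# numeric lever check: change of the turret/grip region against the previous picture, by template match
old=cv2.resize(cv2.imread("pics/s6.png"),(120,100),interpolation=cv2.INTER_AREA)
im=get_image("scene")[130:230,280:400]; o=observe(); print(o["clock"],o["eef_pos"],o["ft_force"])
up=lambda i:cv2.resize(i,None,fx=4,fy=4,interpolation=cv2.INTER_CUBIC)
T=up(old)[235:290,298:338]   # turret
r=cv2.matchTemplate(up(im),T,cv2.TM_CCOEFF_NORMED);_,v,_,l=cv2.minMaxLoc(r)
print("turret shift px(6x)",(np.array(l)-[298,235])*1.5,"score",round(v,2))
E
python3 tur.py
```

```text
13.25 [ 5.21058348e-01 -2.29074642e-04  7.98920015e-02] [-0.36865138 -0.34443276 -0.67682375]
turret shift px(6x) [ 3.  -1.5] score 0.98
```

Emit:
servo_tool(series="-0.005 0.03 0 0 0 0;-0.005 0.03 0 0 0 0;-0.005 0.03 0 0 0 0")

```text
clock: 13.62
eef_pos: [0.5205, 0.0015, 0.0798]
ee_rot: [-0.009, 0.997, 0.073, 0.004]
ft_force: [-0.1, 0.6, 0.6]
grip_width: 0.0001
```

```bash
python3 tur.py
```

```text
13.675 [0.52057135 0.00144652 0.07977078] [ 0.558144    0.36900133 -0.73697223]
turret shift px(6x) [ 7.5 -4.5] score 0.97
```

Emit:
servo_tool(series="-0.005 0.03 0 0 0 0;-0.005 0.03 0 0 0 0;-0.005 0.03 0 0 0 0;-0.005 0.03 0 0 0 0")

```text
clock: 14.18
eef_pos: [0.5203, 0.003, 0.0798]
ee_rot: [-0.009, 0.997, 0.073, 0.004]
ft_force: [-0.2, 0.4, -0.2]
grip_width: -0.0001
```

```bash
python3 tur.py
```

```text
14.225 [0.5203031  0.00296343 0.07978098] [ 1.15718314 -0.11706021 -0.0939644 ]
turret shift px(6x) [ 25.5 -15. ] score 0.93
```

It has snapped: the turret is now at about (503,365), against (501,367) predicted for notch three. I'll back off and rise clear.

Emit:
servo_tool(series="0.05 -0.4 0 0 0 0;0.05 -0.4 0 0 0 0;0.05 -0.4 1 0 0 0;0.05 -0.4 2 0 0 0;0.05 -0.4 2.5 0 0 0;-0.5 -2 2.5 0 0 0;-1 -4 2.5 0 0 0;-1 -4 2.5 0 0 0;-1 -4 2.5 0 0 0;-1 -4 2.5 0 0 0;-1 -4 2.5 0 0 0")

```text
clock: 15.6
eef_pos: [0.4705, -0.1959, 0.2048]
ee_rot: [-0.009, 0.997, 0.074, 0.004]
ft_force: [0.5, -0.0, -0.4]
grip_width: -0.0001
```

```bash
python3 tur.py
python3 - <<'E'
from fit import *
im=get_image("scene")
cv2.imwrite("pics/s7.png",cv2.resize(im[110:280,130:500],(800,368)))
E
```

```text
15.65 [ 0.47060138 -0.19579047  0.20479452] [-0.36094246  0.04717388  0.2937519 ]
turret shift px(6x) [ 25.5 -15. ] score 0.93
```

View pics/s7.png

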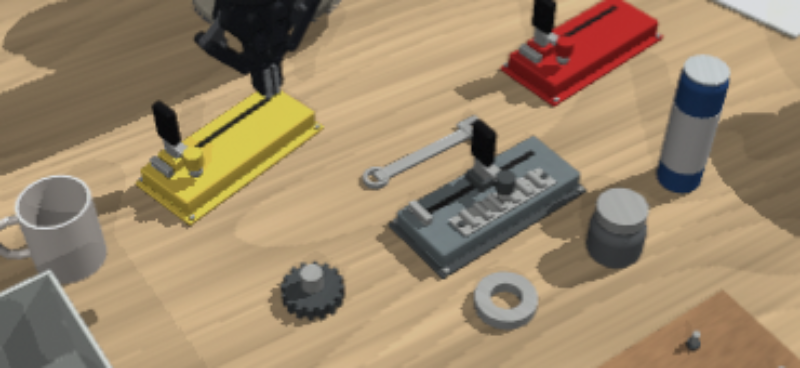

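```bash
python3 -c "
from workcell import *
close_job()"
```

```text
the job is handed in; nothing more can be done
```

The lever is in the third notch from the stop. The job is handed in at about 16 s of robot time, with the hand well clear. I kept the fingers shut throughout and never gripped the lever.

**Back to the stop:** I pushed the lever back from the second notch. At the stop block the force rose to 14 N with no further motion.

**Out to the third notch:**
- **Clicks 1 and 2:** I counted these from the push force rising to about 4 N and then dropping. They came about 20 mm apart.
- **Click 3:** I saw this in the camera. The ball turret jumped ahead of the fingertips, and I stopped there.

**Last checks:**
- **Lever:** after I withdrew, the turret was where the third notch should be, to within about 3 pixels in the 6× enlarged image. It did not move while I backed off. It also sits one notch (20 mm) beyond where it started.
- **Other objects:** in the last picture they look to be where they were; I compared them only by eye.

**What disagreed:**
- **Fingertip height:** in the pictures the fingertips looked about 20 mm higher than the reported tool position, so I worked lower on the grip to be safe.
- **Peak force:** the force readings were noisy by about 1 N and taken only at the end of each move. The 5 to 7 N peaks themselves were never recorded.

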